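Fit the polishing wheel on the bench polisher's flatted spindle

TASK

In this stone workshop, pick up the polishing wheel with the orange collar and the D-shaped hole and fit it on the bench polisher's upright flatted spindle, turned so that the flat of its hole meets the flat of the spindle and it sits fully down, level, on the steel flange. Let go of it, and leave the wheel with the blue collar and the dark stone mortar where they stand.

Things in the scene. Friction and masses are not known exactly. Their poses are not given: they have to be found in the camera images.
- wheel_grip (a point): Wheel to fit (loose, 0.35 kg), pad down: white pad and grey backing 100 mm across, 16 mm thick; round orange collar 50 mm across, from 16 to 60 mm above the underside, taken from above. D-hole right through: 34 mm across, flat 6 mm from the axis on the +x side, marked by black stripes. Point: on the axis, 40 mm above the underside, at gripping height. z up, x from axis to flat.
- spindle_seat (a point): Point on the axis of the fixed upright brass spindle, on the steel flange (68 mm across, 83 mm above the table) where the wheel's underside rests, on a fixed green 200 x 200 x 75 mm polisher. Spindle: locked, 50 mm tall, top 12 mm tapered; D-shaped, 30 mm across, flat 4 mm from the axis on +x, the side of the red stripe. z up, x from axis to flat. Fitted: the wheel's x points along this x.
- spare_grip (a point): Bystander, leave in place: a loose wheel of the same outer size with a blue collar, black pad and a small round hole 14 mm in diameter (it does not fit). The point lies on its axis 40 mm above its underside; z up.
- mortar: Bystander, leave in place: a loose dark stone mortar (open round cup, 104 mm across the rim, 60 mm high). Origin at the centre of its underside; z up. Also about: a fixed white marble block, 80 x 130 x 60 mm high, at the far side of the table.

How it is judged:
By the outcome, as a careful person would: the job done as asked, in the order asked, and still so for the second after the job is handed in, with the robot touching nothing.
It also fails if it takes over 40 s, if anything falls off the work surface, if the arm or the gripper's body presses on something with over 40 N, if the wrist force passes 120 N, or if a joint passes its speed limit or range.

ROBOT

A 7-joint arm with a two-finger parallel gripper is mounted at the origin on the work surface. World frame = base frame: x ahead of the robot, y to its left, z up, the work surface at z = 0. Lengths are in mm, angles in rad, forces in N, time in s.
With the tool pointing down it reaches from about 400 to 875 mm from the base axis. Payload 19.3 kg.
Tool frame: the origin (TCP) lies at the very end of the fingers, on their centre line; the grasp point (between the pads) lies 19 mm behind it (grip_point_offset is the z of the grasp point in the tool frame, in mm); z points along the fingers, y is the line along which they close (so a half turn about z gives the same grasp; the last joint's range is limited). The gripper opens to 85 mm and grips with 20 to 120 N. Pads are 22 mm wide; open, the fingers measure 114 mm over their backs; the gripper's body (76 mm by 85 mm) begins 54 mm behind the grasp point. The pads swing forward as they close: fully open they stand 13 mm farther back than shut.
Start: joints at [1.149, 0.521, -0.036, 1.599, 0.021, 1.021, -0.113], TCP at [215.339, -586.723, 231.291] pointing down, gripper open.
Joint ranges: [-2.91, 2.91], [-0.3, 2.13], [-1.5, 1.42], [0.17, 2.43], [-1.26, 4.41], [0.16, 1.93], [-2.52, 2.52]. Speed limits (rad/s): [1.89, 1.89, 2.39, 2.39, 3.01, 3.01, 3.01].

INTERFACE

Orientations are given as a 3x3 rotation matrix whose columns are the frame's x, y, z axes.
In Python, from workcell import movep, movel, goto_joints, open_gripper, clamp, wait, inverse_kinematics, read_state, camera, PlanningError, finish_job, grip_point_offset gives the robot as it stands. Calls block until the motion is done:
- movep(position, orientation): joint-space move of the TCP to a pose.
- movel(position, frame=None, max_speed=150, guard=None): straight line of the TCP; frame=None keeps the orientation; max_speed is the mean speed in mm/s. With guard (N) it stops when the force on the tool has changed by that much, and returns True; else False.
- goto_joints(angles): joint-space move.
- open_gripper() and clamp(): open the fingers fully, or close them until they stop; the grip force is fixed at half the most.
- wait(seconds).
- inverse_kinematics(position, orientation): joint angles nearest the present ones, or None.
- read_state(): the state.
- camera(name): name is "side" or "top"; returns a dict with "image" (400x640x3 uint8, blue, green, red), "range_z" (400x640 float32, mm along the optical axis (not along the pixel's ray), 0 where there is no reading), "fx", "fy", "cx", "cy" (pixels), "dist_coeffs" ([k1, k2, p1, p2, k3] as OpenCV has them; the pictures are not rectified), "cam_to_world" (4x4, takes a point from camera to world coordinates). Camera axes: x right, y up, looking along -z (the intrinsics and any distortion apply to the point x, -y, -z); pixel columns grow to the right and rows downward; lengths in mm; the calibration is good to about 2 mm. A picture is of the moment at which its call begins.
A pose or a line that the arm cannot do raises PlanningError and nothing moves.
- finish_job(): hands the job in; it is judged then, once.
The state is a dict: "time": time; "qpos": joint angles; "qvel": joint speeds; "joint_efforts": joint torques, N m; "eef_pos": TCP position; "tool_rot": TCP orientation; "ft_force": force on the tool from outside, world axes, zero at the start; "torque": the same for the moment, N m; "finger_gap": finger opening in mm; "gripper_force": force on a finger pad.
Only numpy, scipy, OpenCV 4.12 (cv2) and the standard library are available. Lean on these libraries where they do the work, as an engineer would, in place of code of your own. Each camera call takes 0.05 s, during which the arm holds its last target. There are 200 camera calls.

## Working session

There is one attempt and no reset: what is moved stays moved. The work goes in short steps, each a Python script; the robot and the scene stay as the last script left them, time stands still between calls to the robot, and variables do not carry over. Pictures are saved under pics/ and viewed, at most 10 in all, crops included, and the job is handed in when it is done.

```bash
ls; mkdir -p pics; cat > h.py <<'E'
import numpy as np, cv2
from workcell import *
def snap(n):
    c=camera(n); c['K']=np.array([[c['fx'],0,c['cx']],[0,c['fy'],c['cy']],[0,0,1.]]); c['T']=np.array(c['cam_to_world']); c['D']=np.array(c['dist_coeffs'],float); return c
def rays(c,uv):
    p=cv2.undistortPoints(np.array(uv,float).reshape(-1,1,2),c['K'],c['D']).reshape(-1,2)
    return np.c_[p[:,0],-p[:,1],-np.ones(len(p))]@c['T'][:3,:3].T
def onplane(c,uv,z):
    d=rays(c,uv); o=c['T'][:3,3]; return o+d*((z-o[2])/d[:,2])[:,None]
def depthpts(c,uv):
    uv=np.array(uv,int); r=c['range_z'][uv[:,1],uv[:,0]]; ok=r>0
    return c['T'][:3,3]+rays(c,uv[ok])*r[ok,None], uv[ok]
E
python3 - <<'E'
from h import *
for n in('top','side'):
    c=snap(n); cv2.imwrite(f'pics/{n}0.png',c['image']); print(n,c['T'].round(2).tolist(),c['fx'],c['D'],(c['range_z']>0).mean())
print(read_state(),grip_point_offset)
E
```

```text
pics
top [[-0.0, 0.99, -0.17, 364.99], [-1.0, -0.0, 0.0, -20.53], [0.0, 0.17, 0.99, 1281.9], [0.0, 0.0, 0.0, 1.0]] 498.62780603209694 [-0.06752671  0.          0.          0.          0.        ] 0.995890625
side [[0.82, 0.41, -0.4, 246.25], [-0.57, 0.58, -0.58, -469.61], [-0.01, 0.7, 0.71, 639.08], [0.0, 0.0, 0.0, 1.0]] 367.84679940901964 [-0.03716436  0.          0.          0.          0.        ] 0.9957421875
{'time': 0.1, 'qpos': array([ 1.1488019 ,  0.52196051, -0.03631137,  1.59993702,  0.02120619,
        1.02108021, -0.11279845]), 'qvel': array([-0.00144576, -0.0019919 , -0.00203504, -0.0001194 , -0.0023053 ,
       -0.00124881, -0.00011687]), 'joint_efforts': array([ 2.40667447e-03, -9.28486276e+01,  1.98358767e+00, -3.70533049e+01,
        1.81964430e-02,  5.36043837e-03, -1.24007786e-05]), 'eef_pos': array([ 215.22307669, -586.46507466,  230.78466595]), 'tool_rot': array([[ 9.38762894e-01,  3.44563568e-01, -4.20411092e-04],
       [ 3.44563814e-01, -9.38762459e-01,  9.07330708e-04],
       [-8.20330445e-05, -9.96626850e-04, -9.99999500e-01]]), 'ft_force': array([-0.09041635, -0.34478778, -0.41166076]), 'torque': array([-0.02392245,  0.03819642,  0.02328897]), 'gripper_force': 0.0, 'finger_gap': 85.25740469629595} -18.700000000000003
```

View pics/top0.png

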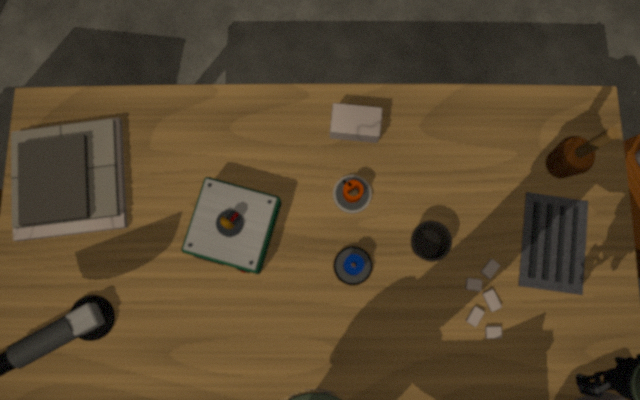

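View pics/side0.png

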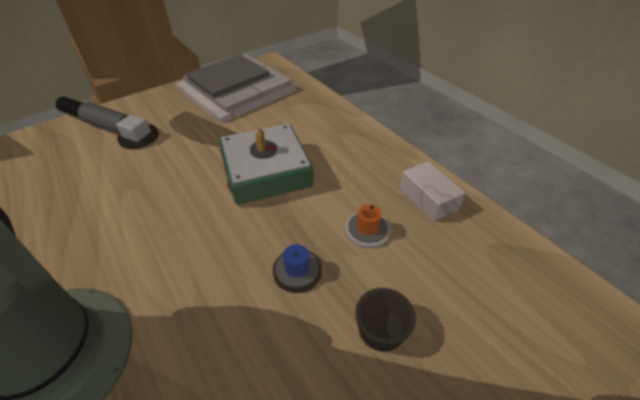

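The top view shows the orange wheel at (352,190), the blue one at (352,265), the mortar at (432,240) and the polisher with its spindle at (230,222). In the side view the orange wheel is at (369,225) and the spindle at (261,143). I'll zoom in on both and measure them.

```bash
python3 - <<'E'
from h import *
C={n:snap(n) for n in('top','side')}
t,s=C['top'],C['side']
cr=lambda c,u,v,r=26:cv2.convertScaleAbs(cv2.resize(c['image'][v-r:v+r,u-r:u+r],(400,300),interpolation=cv2.INTER_CUBIC) if 0 else cv2.resize(c['image'][v-int(r*.75):v+int(r*.75),u-r:u+r],(400,300),interpolation=cv2.INTER_CUBIC),alpha=1.8)
cv2.imwrite('pics/z1.png',np.vstack([np.hstack([cr(t,352,190),cr(t,230,222)]),np.hstack([cr(s,369,222,30),cr(s,263,143,30)])]))
for n,c in C.items():
    hsv=cv2.cvtColor(c['image'],cv2.COLOR_BGR2HSV)
    for nm,(lo,hi),box in [('orange',((3,180,70),(16,255,255)),None),('blue',((105,150,50),(130,255,255)),None)]:
        m=cv2.inRange(hsv,lo,hi)
        if n=='top': m[:, 500:]=0
        k,l,st,ce=cv2.connectedComponentsWithStats(m); i=1+st[1:,4].argmax()
        vu=np.argwhere(l==i)[:,::-1]; P,uv=depthpts(c,vu)
        a=P[np.abs(P[:,2]-60)<5]
        print(n,nm,st[i],ce[i].round(1),'ztop',np.percentile(P[:,2],[5,50,95]).round(1),'top ctr',a.mean(0).round(1),((a.max(0)+a.min(0))/2).round(1),np.ptp(a,0).round(1))
    # all depth
    vv,uu=np.mgrid[0:400,0:640]; P,uv=depthpts(c,np.c_[uu.ravel(),vv.ravel()])
    # polisher region z 65..140
    q=(P[:,2]>60)&(P[:,2]<145)&(P[:,0]>300)&(P[:,0]<700)&(P[:,1]>60)&(P[:,1]<420)
    Q=P[q]; print(n,'pol',Q.mean(0).round(1),cv2.minAreaRect(Q[Q[:,2]<80][:,:2].astype(np.float32)),'z50',np.median(Q[:,2]))
    g=Q[Q[:,2]>100]; print(' spindle pts',len(g),g.mean(0).round(1),g.max(0).round(1),g.min(0).round(1))
E
```

```text
top orange [343 179  21  23 309] [352.5 190.4] ztop [11.7 57.8 63.1] top ctr [635.8 -98.5  59.6] [634.8 -99.4  59.9] [49.7 47.9  9.6]
top blue [344 254  20  21 302] [353.5 263.9] ztop [53.6 59.  63. ] top ctr [448.3 -97.4  59.3] [448.5 -97.3  59.8] [49.  46.8  9.6]
top pol [544.1 204.   74.5] ((546.4898681640625, 206.4671630859375), (201.31919860839844, 202.63597106933594), 74.23389434814453) z50 73.72371657773579
 spindle pts 102 [541.9 206.5 124.5] [558.3 221.1 134.2] [532.  192.6 100.3]
side orange [358 205  22  29 508] [368.4 219.2] ztop [25.3 51.  59.5] top ctr [632.7 -98.2  58.2] [632.5 -96.9  58.1] [49.3 49.   6. ]
side blue [285 246  22  19 259] [295.7 255.3] ztop [56.8 58.5 60.1] top ctr [446.8 -98.3  58.4] [446.3 -97.6  58.7] [43.1 41.9  4.9]
side pol [536.9 190.   74.6] ((545.7177734375, 204.82421875), (196.32484436035156, 198.0648193359375), 74.03279113769531) z50 73.50127617090561
 spindle pts 129 [540.2 205.  118.4] [557.7 218.7 133.9] [530.7 194.2 100.4]
```

View pics/z1.png

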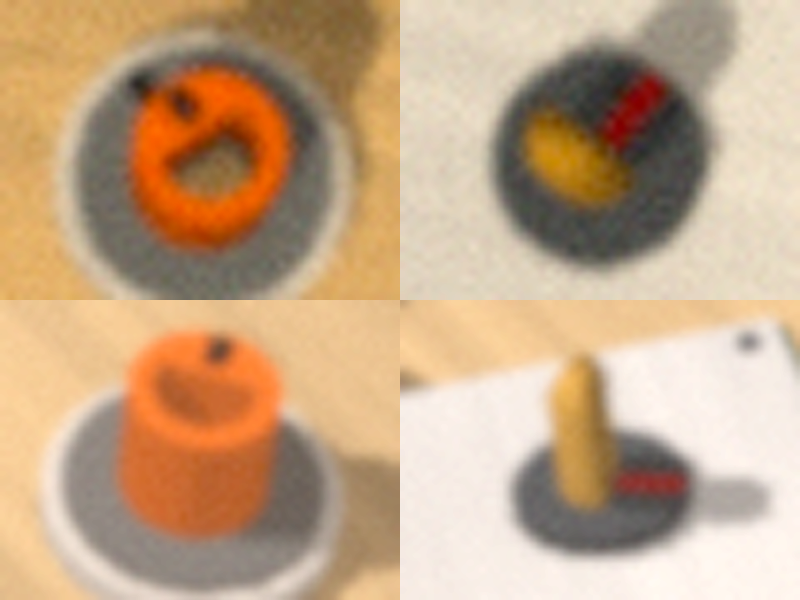

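The crops are clear. The wheel's black stripe sits on the collar at crop (185,100) and on the backing at (138,80), so its flat faces up-left. The spindle's red stripe runs towards (655,85), so its flat faces up-right. Next I'll measure both headings and centres.

```bash
cat >> h.py <<'E'
ang=lambda d:np.degrees(np.arctan2(d[1],d[0]))
def blob(m,near=None):
    k,l,st,ce=cv2.connectedComponentsWithStats(m); i=1+st[1:,4].argmax(); return np.argwhere(l==i)[:,::-1]
def flange(c):
    """flange centre (circle on z=83) and red stripe heading"""
    hsv=cv2.cvtColor(c['image'],cv2.COLOR_BGR2HSV); b=c['image'].max(2)
    vv,uu=np.mgrid[0:400,0:640]; X=onplane(c,np.c_[uu.ravel(),vv.ravel()],83).reshape(400,640,3)
    near=(np.hypot(X[...,0]-544,X[...,1]-206)<55)
    red=((hsv[...,0]<7)|(hsv[...,0]>172))&(hsv[...,1]>140)&(hsv[...,2]>35)&near
    R=X[red][:,:2]
    d=np.linalg.svd(R-R.mean(0))[2][0]
    return R.mean(0),d,len(R)
E
python3 - <<'E'
from h import *
for n in('top','side'):
    c=snap(n); img=c['image']; hsv=cv2.cvtColor(img,cv2.COLOR_BGR2HSV)
    vv,uu=np.mgrid[0:400,0:640]; uv=np.c_[uu.ravel(),vv.ravel()]
    rm,d,k=flange(c)
    X=onplane(c,uv,83).reshape(400,640,3)
    # flange: not-white disk
    r=np.hypot(X[...,0]-544,X[...,1]-206)
    white=np.median(img.max(2)[(r>50)&(r<65)])
    m=((img.max(2)<.6*white)|(hsv[...,1]>120))&(r<48)
    m=m.astype(np.uint8)
    if n=='side': # drop pillar / shadow: use low-saturation dark + red
        m&=((hsv[...,1]<110)|(X[...,0]>0)).astype(np.uint8)
    hull=cv2.convexHull(blob(m)); W=onplane(c,hull.reshape(-1,2),83)[:,:2].astype(np.float32)
    e=cv2.fitEllipse(W); print(n,'red mean',rm.round(1),k,'dir',ang(d).round(1),'flange ell',np.round(e[0],1),np.round(e[1],1),'mec',cv2.minEnclosingCircle(W))
    o=np.array(e[0]); print('   heading from centre',ang(rm-o).round(1),np.linalg.norm(rm-o).round(1))
    # polisher top rect, by white colour
    # wheel: black stripe on collar top, plane 60
    w0=np.array([635,-98.5])
    X=onplane(c,uv,60).reshape(400,640,3)[...,:2]
    rr=np.hypot(*(X-w0).transpose(2,0,1)); om=cv2.inRange(hsv,(3,150,60),(18,255,255))>0
    top=om&(rr<28)
    h=cv2.convexHull(blob((om&(rr<40)).astype(np.uint8)))
    for q,z,lo,hi in (('collar',60,15,24),('back',16,29,42)):
        X=onplane(c,uv,z).reshape(400,640,3)[...,:2]; D=X-w0; rr=np.hypot(D[...,0],D[...,1])
        v=img.max(2); a=np.degrees(np.arctan2(D[...,1],D[...,0])); ring=(rr>lo)&(rr<hi)
        if q=='back': ring&=~om
        th=np.median(v[ring])*.6; mm=ring&(v<th)
        print('   ',q,mm.sum(),[(int(x),int(y),int(b),D2.round(0).tolist()) for x,y,b,D2 in zip(uu[mm],vv[mm],v[mm],D[mm])][:14], X[mm].mean(0).round(1))
E
```

```text
top red mean [563.  194.7] 45 dir 146.3 flange ell [548.5 204.7] [65.7 68.1] mec ((548.5848999023438, 204.4061737060547), 34.16734313964844)
   heading from centre -34.7 17.6
    collar 5 [(348, 183, 67, [16.0, 13.0]), (349, 183, 51, [16.0, 10.0]), (349, 184, 49, [14.0, 10.0]), (350, 184, 52, [14.0, 8.0]), (349, 185, 72, [11.0, 10.0])] [649.4 -88.4]
    back 1 [(344, 181, 26, [32.0, 21.0])] [667.1 -77.9]
side red mean [560.9 196.1] 18 dir -36.5 flange ell [546.6 206.7] [63.3 88.3] mec ((549.1857299804688, 208.65814208984375), 43.45969772338867)
   heading from centre -36.5 17.8
    collar 4 [(371, 206, 80, [14.0, 14.0]), (372, 206, 78, [16.0, 13.0]), (371, 207, 67, [12.0, 12.0]), (372, 207, 67, [14.0, 11.0])] [649.1 -85.9]
    back 0 [] [nan nan]<stdin>:29: RuntimeWarning: Mean of empty slice.
  ret = um.true_divide(
```

```bash
cat >> h.py <<'E'
def Rdown(deg):
    a=np.radians(deg); c,s=np.cos(a),np.sin(a); return np.array([[c,s,0],[s,-c,0],[0,0,-1.]])
E
python3 - <<'E'
from h import *
vv,uu=np.mgrid[0:400,0:640]; uv=np.c_[uu.ravel(),vv.ravel()]
for n in('top','side'):
    fr=[snap(n) for _ in range(6)]; c=fr[0]; img=np.mean([f['image'] for f in fr],0).astype(np.float32); hsv=cv2.cvtColor(img.astype(np.uint8),cv2.COLOR_BGR2HSV)
    om=cv2.inRange(hsv,(3,130,50),(18,255,255))>0
    # collar-top from depth, averaged
    A=[]
    for f in fr:
        l=om&(np.abs(uu-(352 if n=='top' else 368))<25)&(np.abs(vv-(190 if n=='top' else 215))<25)
        P,_=depthpts(f,np.c_[uu[l],vv[l]]); A.append(P[np.abs(P[:,2]-60)<4])
    A=np.vstack(A); w0=cv2.minAreaRect(A[:,:2].astype(np.float32))[0]; e=cv2.minEnclosingCircle(A[:,:2].astype(np.float32)); print(n,w0,e)
    w0=np.array(e[0]); v=img.max(2)
    S=[]
    for z,lo,hi,half in((60,17,24,40),(16,29,41,14)):
        D=onplane(c,uv,z).reshape(400,640,3)[...,:2]-w0; r=np.hypot(D[...,0],D[...,1]); a=np.degrees(np.arctan2(D[...,1],D[...,0]))
        k=(r>lo)&(r<hi)&(np.abs(a-36)<half); w=np.clip(np.percentile(v[k],70)-v[k],0,None); w=np.where(w>.4*w.max(),w,0)
        m=(D[k]*w[:,None]).sum(0)/w.sum(); S.append(m); print('  z',z,k.sum(),(w>0).sum(),w.max(),(w0+m).round(1),ang(m).round(1))
    print('  line',ang(S[1]-S[0]).round(1))
for s in(0,180):
  for p,h in(((634,-98.3),36),((547.5,205.5),-35)):
    q=inverse_kinematics([*p,200],Rdown(h+s)); print(s,h,None if q is None else np.round(q,2))
E
```

```text
top (634.9148559570312, -99.61553192138672) ((634.452880859375, -97.90328216552734), 25.891864776611328)
  z 60 30 8 82.31665 [651.3 -87.4] 32.0
  z 16 31 12 47.666664 [666.2 -77.3] 33.0
  line 34.1
side (633.503662109375, -96.13667297363281) ((633.60107421875, -95.85935974121094), 26.388608932495117)
  z 60 30 8 73.65 [650.3 -85.4] 32.1
  z 16 29 5 13.266663 [655.7 -73.4] 45.4
  line 65.6
0 36 [ 0.27  0.6  -0.32  1.57  0.21  1.01 -1.05]
0 -35 [-0.7   0.52  0.34  1.76 -0.21  0.91 -2.45]
180 36 [ 0.77  0.91 -1.28  1.54  0.88  1.36  1.6 ]
180 -35 [ 0.19  0.67 -0.98  1.71  0.61  1.11 -0.02]
```

```bash
python3 - <<'E'
from h import *
R=Rdown(33.5+180)
movep([634.2,-98,110],R); print(read_state()['time'])
print(movel([634.2,-98,23],R,max_speed=80,guard=15))
clamp(); s=read_state(); print(s['time'],s['finger_gap'],s['gripper_force'],s['eef_pos'].round(1),s['ft_force'].round(1),s['qpos'].round(2))
if s['finger_gap']>44:
    z0=s['eef_pos'][2]; open('z0','w').write(str(z0))
    movel([634.2,-98,185],R)
    movep([547.5,205.5,83+23+75],Rdown(-35+180))
    s=read_state(); print(s['time'],s['finger_gap'],s['eef_pos'].round(1),s['ft_force'].round(1),s['qpos'].round(2))
for n in('top','side'): c=snap(n); cv2.imwrite(f'pics/{n}1.png',c['image'])
t=cv2.imread('pics/top1.png');u=cv2.imread('pics/side1.png')
f=lambda i,a,b:cv2.convertScaleAbs(cv2.resize(i[b-60:b+60,a-80:a+80],(400,300),interpolation=cv2.INTER_CUBIC),alpha=1.6)
cv2.imwrite('pics/z2.png',np.hstack([f(t,230,215),f(u,263,125)]))
E
```

```text
3.2333
False
4.9 48.11339642931019 62.85459748702124 [634.3 -98.   23.4] [-0.7 -1.   5. ] [ 0.74  1.16 -1.2   1.64  1.15  1.2   1.41]
7.6583 48.15464795463358 [547.8 204.9 180.7] [-1.3  1.1 -2.6] [ 0.27  0.78 -1.14  1.72  0.77  1.17 -0.14]
```

View pics/z2.png

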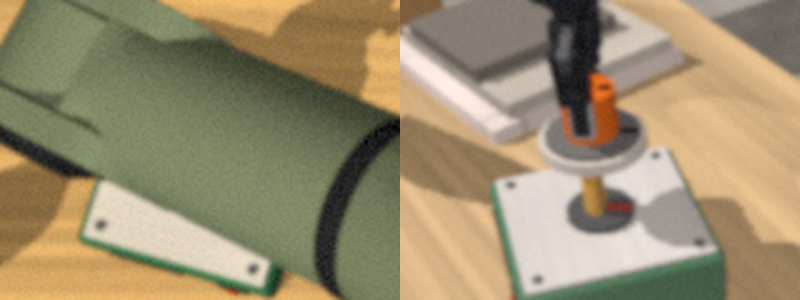

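The wheel is held level above the spindle. In the side crop its pad is at (592,140), the collar stripe at (605,88) and the backing stripe at (625,130). I'll measure its centre and heading in the side view against the spindle in that same view.

```bash
python3 - <<'E'
from h import *
from scipy.optimize import least_squares
vv,uu=np.mgrid[0:400,0:640]; uv=np.c_[uu.ravel(),vv.ravel()]
fr=[snap('side') for _ in range(6)]; c=fr[0]; img=np.mean([f['image'] for f in fr],0).astype(np.float32)
zu=157.3
r=np.median([f['range_z'] for f in fr],0); c['range_z']=r
W=(c['T'][:3,3]+rays(c,uv)*r.reshape(-1,1)).reshape(400,640,3)
m=((W[...,2]>zu-6)&(W[...,2]<zu+20)&(np.hypot(W[...,0]-547,W[...,1]-205)<62)).astype(np.uint8)
b=blob(m); mm=np.zeros((400,640),np.uint8); mm[b[:,1],b[:,0]]=1
T=W[(mm>0)&(np.abs(W[...,2]-zu-16)<4)]; print('backing plane',len(T),T[:,2].mean()); A=np.c_[T[:,:2]-T[:,:2].mean(0),np.ones(len(T))]; print(' tilt',np.linalg.lstsq(A,T[:,2],rcond=None)[0])
h=cv2.convexHull(b).reshape(-1,2); 
cx=h.mean(0); lo=h[h[:,1]>cx[1]+2]; hi=h[h[:,1]<cx[1]-6]
pl=onplane(c,lo+[0,.5],zu)[:,:2]; ph=onplane(c,hi-[0,.5],zu+16)[:,:2]
f=lambda p:np.r_[np.hypot(*(pl-p).T)-50,np.hypot(*(ph-p).T)-50]
s=least_squares(f,[547,205],loss='soft_l1'); print('wheel ctr side',s.x.round(1),'res',s.fun.round(1)); w0=s.x
# flange in the picture from the start, same method
i0=cv2.imread('pics/side0.png'); X=onplane(c,uv,83).reshape(400,640,3)[...,:2]; v=i0.max(2); hsv=cv2.cvtColor(i0,cv2.COLOR_BGR2HSV)
q=np.array([546.5,206.2]); rr=np.hypot(*(X-q).transpose(2,0,1)); white=np.median(v[(rr>45)&(rr<60)])
fm=((v<.62*white)&(rr<46)&(hsv[...,1]<110)).astype(np.uint8); fb=blob(fm); hh=cv2.convexHull(fb).reshape(-1,2)
P=onplane(c,hh,83)[:,:2]; g=lambda p:np.hypot(*(P-p).T)-34
s2=least_squares(g,q,loss='soft_l1',f_scale=1); print('flange side',s2.x.round(1),s2.fun.round(1))
v=img.max(2)
for z,l,u,half in((zu+60,15,25,60),(zu+16,30,43,35)):
    D=onplane(c,uv,z).reshape(400,640,3)[...,:2]-w0; rr=np.hypot(D[...,0],D[...,1]); a=np.degrees(np.arctan2(D[...,1],D[...,0]))
    k=(rr>l)&(rr<u)&(np.abs(a+35)<half); w=np.clip(np.percentile(v[k],70)-v[k],0,None); w=np.where(w>.5*w.max(),w,0)
    M=(D[k]*w[:,None]).sum(0)/w.sum(); print(' z',z,(w>0).sum(),w.max(),M.round(1),ang(M).round(1))
E
```

```text
backing plane 399 172.36136359305274
 tilt [1.00856155e-03 5.80077842e-03 1.72361364e+02]
wheel ctr side [546.1 201.5] res [-0.8 -0.7 -0.8 -0.8 -0.9 -0.3 -0.1 -1.  -1.  -1.1 -1.7 -1.5 -2.9 -3.3
 -3.6 -5.2 -3.1 -2.5 -2.1 -1.2]
flange side [545.2 201. ] [-0.5  0.5  1.5  1.3  1.1 -0.1  0.1 -1.2 -1.1 -0.1  0.3  1.6  2.3  2.2
  0.4 -0.8 -1.  -0.7 -0.7]
 z 217.3 8 47.6 [16.4 -8.9] -28.5
 z 173.3 11 23.816668 [ 30.6 -18.4] -31.1
```

```bash
python3 - <<'E'
from h import *
R=Rdown(145)
movel([547.5,205.6,162],R,max_speed=60)
print(movel([547.5,205.6,108],R,max_speed=40,guard=10))
s=read_state(); print(s['time'],s['finger_gap'],s['eef_pos'].round(1),s['ft_force'].round(1),s['torque'].round(2))
c=snap('side'); cv2.imwrite('pics/z3.png',cv2.convertScaleAbs(cv2.resize(c['image'][75:195,183:343],(640,480),interpolation=cv2.INTER_CUBIC),alpha=1.6))
E
```

```text
True
9.1667 48.32100045137886 [547.2 206.9 143.8] [ 1.1  7.3 -7.1] [ 1.52 -0.21  0.  ]
```

View pics/z3.png

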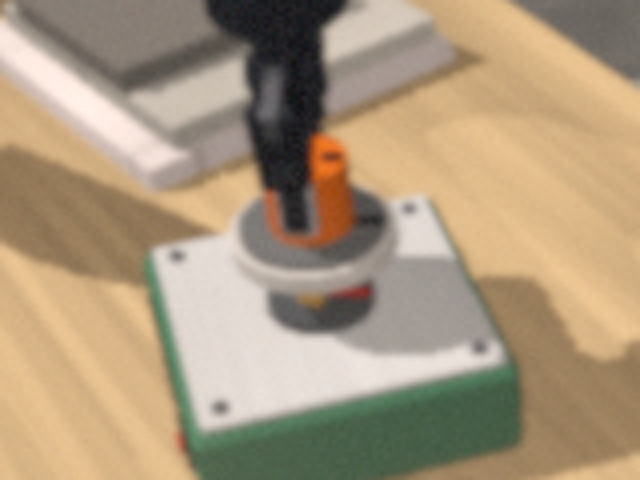

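The wheel is about 12 mm down over the spindle, so the taper is engaged. It stopped on a sideways push in +y. I'll raise it slightly, shift along the push and continue, letting the force guide it.

```bash
python3 - <<'E'
from h import *
R=Rdown(145)
base=np.array([-1.3,1.1,-2.6])
s=read_state(); print('rest',s['ft_force'].round(1),s['eef_pos'].round(1))
t=np.array([547.5,207.5])
for i in range(9):
    z=read_state()['eef_pos'][2]
    movel([*t,z+1],R,max_speed=40)
    s=read_state(); print('  at',t.round(1),'f',s['ft_force'].round(1),end=' ')
    hit=movel([*t,107],R,max_speed=30,guard=12); s=read_state(); f=s['ft_force']-base
    print(hit,s['time'],s['eef_pos'].round(1),s['ft_force'].round(1),s['torque'].round(2),round(s['finger_gap'],1))
    if not hit or s['eef_pos'][2]<108: break
    t=t+np.clip(.2*f[:2],-1.2,1.2)
E
```

```text
rest [ 1.5  6.2 -6.4] [547.2 206.9 143.9]
  at [547.5 207.5] f [ 0.2 -0.6 -2.9] False 10.8833 [547.5 207.5 107.1] [-1.4  2.4 -5.3] [ 0.43  0.23 -0.05] 48.2
```

It went straight down. Now the final touch onto the flange, release, retreat and a check.

```bash
python3 - <<'E'
from h import *
R=Rdown(145)
print(movel([547.5,207.5,104.5],R,max_speed=15,guard=10)); s=read_state(); print(s['eef_pos'].round(1),s['ft_force'].round(1),s['torque'].round(2))
open_gripper(); s=read_state(); print(s['time'],s['finger_gap'],s['eef_pos'].round(1),s['ft_force'].round(1))
movel([547.5,207.5,230],R,max_speed=100)
movep([300,-450,300],Rdown(20)) if inverse_kinematics([300,-450,300],Rdown(20)) is not None else print('noik')
print(read_state()['time'])
vv,uu=np.mgrid[0:400,0:640]; uv=np.c_[uu.ravel(),vv.ravel()]; out=[]
for n,(a,b) in(('top',(230,222)),('side',(263,140))):
    c=snap(n); W=(c['T'][:3,3]+rays(c,uv)*c['range_z'].reshape(-1,1)).reshape(400,640,3)
    r=np.hypot(W[...,0]-547.5,W[...,1]-206)
    for nm,k in(('backing',(r>29)&(r<46)&(W[...,2]>88)&(W[...,2]<115)),('collar',(r<25)&(W[...,2]>136))):
        T=W[k]; A=np.c_[T[:,:2]-T[:,:2].mean(0),np.ones(len(T))]; print(n,nm,len(T),np.median(T[:,2]).round(1),T.mean(0).round(1),np.linalg.lstsq(A,T[:,2],rcond=None)[0][:2].round(3))
    i=c['image']; cv2.imwrite(f'pics/{n}9.png',i)
    out.append(cv2.convertScaleAbs(cv2.resize(i[b-30:b+30,a-40:a+40],(400,300),interpolation=cv2.INTER_CUBIC),alpha=1.6))
    hsv=cv2.cvtColor(i,cv2.COLOR_BGR2HSV); bb=blob(cv2.inRange(hsv,(105,150,50),(130,255,255))); print(n,'blue',bb.mean(0).round(1))
out.append(cv2.resize(cv2.imread('pics/top9.png'),(400,250))); out.append(cv2.resize(cv2.imread('pics/side9.png'),(400,250)))
cv2.imwrite('pics/z4.png',np.vstack([np.hstack(out[:2]),np.hstack(out[2:])]))
E
```

```text
True
[547.6 207.6 106.4] [-2.6 -2.9 11.2] [-0.46  0.53  0.03]
11.55 85.38449421417197 [547.  207.6 105.5] [-0.7  0.4  0.3]
15.4417
top backing 612 97.6 [544.4 202.7  97.5] [ 0.008 -0.013]
top collar 235 141.7 [548.8 205.2 141.6] [ 0.021 -0.029]
top blue [353.6 264. ]
side backing 167 96.8 [521.3 184.7  96.4] [0.016 0.021]
side collar 0 nan [nan nan nan] [0. 0.]<stdin>:13: RuntimeWarning: Mean of empty slice.
  ret = um.true_divide(
  return _methods._mean(a, axis=axis, dtype=dtype,
  ret = ret.dtype.type(ret / rcount)
Traceback (most recent call last):
  File "h.py", line 15, in blob
    k,l,st,ce=cv2.connectedComponentsWithStats(m); i=1+st[1:,4].argmax(); return np.argwhere(l==i)[:,::-1]
                                                       ~~~~~~~~~~~~~~~^^
ValueError: attempt to get argmax of an empty sequence
```

```bash
python3 - <<'E'
import cv2,numpy as np
t=cv2.imread('pics/top9.png'); z=cv2.convertScaleAbs(cv2.resize(t[192:252,190:270],(400,300),interpolation=cv2.INTER_CUBIC),alpha=1.6)
cv2.imwrite('pics/z4.png',np.hstack([z,cv2.resize(t,(400,300))]))
E
```

```text
(no output)
```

View pics/z4.png

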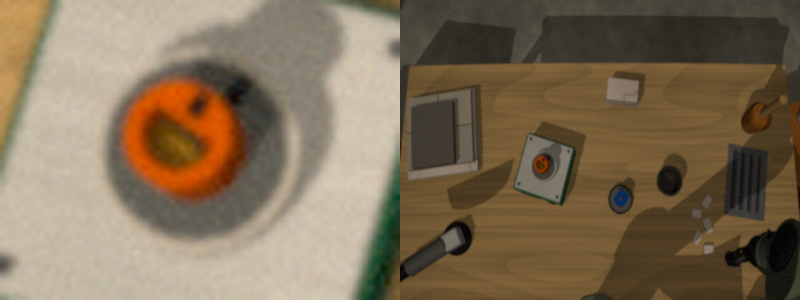

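The picture shows the wheel on the spindle with its stripes at crop (198,103)–(240,90), towards the spindle's flat. It is level: the collar top reads 141.7 mm against 143 mm expected, and the polisher's top reads about 1 mm low in the same way. The blue wheel and the mortar have not moved.

```bash
python3 -c "
from workcell import *
print(finish_job())"
```

```text
the job is handed in; nothing more can be done
None
```

The orange-collared wheel is fitted on the spindle with flat to flat, fully down and level on the flange, and released; the blue wheel and mortar were not touched, and I handed the job in at about 15.5 s.

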